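# Fit a worm-drive clamp on a generator's barbed neck

## Task

Take the steel band clamp out of the yellow stand and slide its ring gently over the barbed neck of the generator until it is fully home against the shoulder. Then turn its red key clockwise, seen from above, until the clamp is snug: clearly tight, but not forced. Let go and leave the other things on the bench alone.

Things in the scene. Friction and masses are not known exactly. Their poses are not given: they have to be found in the camera images.
- neck_seat (a point): Point on the neck's axis where the middle of the band belongs, 9.5 mm in front of the shoulder's face, 95 mm above the bench. The level aluminium neck sticks out of the front of a generator bolted to the bench. x: along the neck's axis into the generator (the way the band is slid on); z up.
- neck_tip (a point): Centre of the neck's free end, on the same axis, 26.5 mm in front of neck_seat; same axes. From the end the nose widens in 13 mm from 26 to 36 mm diameter, then the 36 mm ridge (3 mm long), the land (up to 32 mm diameter, 20 mm long), the shoulder. Round the neck all is free to 45 mm behind the shoulder's face, where the generator's body (110 mm diameter, top 150 mm above the bench) begins.
- shoulder: Flange of 48 mm diameter on the neck; origin at the centre of its front face, which the band must touch; axes as neck_seat.
- barb: Tapered nose and ridge of the neck; origin and axes as shoulder.
- generator: The generator with neck and shoulder, fixed; origin on the bench under shoulder, axes as neck_seat. The neck is split: the land behind the ridge (20 mm long) is 32 mm wide and 32 to 28 mm high, for its lower half, the tongue, which the clamp squeezes from below, sits in more or less, differently each time.
- clamp_center (a point): Centre of the ring of the loose band clamp (about 0.1 kg). Steel band 18 mm wide, 38.6 mm inside, 44.6 mm outside diameter. x: the ring's axis, level; y: to the tab; z: up. Starts standing in the stand, centre 52 mm above the bench. Slide it on with its x along the neck's x: turning the key then pushes the ring home; the other way round it walks off. Let go on the neck it hangs there upright, 3.3 mm low.
- stand: Yellow stand fixed to the bench, 80 x 110 x 24 mm block with two walls to 38 mm above the bench that hold the lower part of the band upright, 20 mm clear between them; origin at its underside, z up. Lift the clamp straight up 20 mm to clear it.
- grip_tab (a point): Middle of the white tab fixed to the ring, 16 (x) x 10 (y) mm; it spans 17 to 48 mm above the ring's centre, 17 mm to its +y (this point: 35 mm above); axes as clamp_center. The place to hold the clamp while carrying and sliding it.
- key_grip (a point): Middle of the red key on top of the upright worm screw, 30.5 mm to -y of the ring's centre and 37 mm above it: a flat wing 20 mm wide (its x), 8 mm thick (its y) and 22 mm tall. z up; the point turns with the key. Ring and housing end at least 3 mm below the key's lower edge.
- key (a joint): Key and screw angle (rad, 0 to 6), starts at 0 to 0.2; grows clockwise seen from above, raising the saddle 3.5 mm per rad. The free screw has some 0.16 N m of friction (less is felt at a standstill); let go, a tight one springs back a little and holds. The saddle meets the tongue between 1.8 and 3.1 rad, differently each time; then torque rises 0.3 to 0.4 N m per rad. Snug: some 0.12 to 0.2 N m above the free screw; 0.28 above is too much.
- saddle: Small brass shoe inside the bottom of the ring, which the screw raises against the neck from below, so that the neck is squeezed between it and the top of the ring; its origin lies near the ring's centre.
- spray_can: Blue and red spray can, 60 mm diameter, 150 mm tall, loose; leave it alone. Origin at its underside.
- bearing: Steel ball bearing, 42 mm diameter, 14 mm tall, loose; leave it alone. Origin at its underside.
- screwdriver: Green screwdriver, 200 mm, loose; leave it alone. Origin at the middle of its underside.
- meter: Black and green multimeter 149 x 79 x 33 mm, loose; leave it alone. Origin at its underside.
Mind the look-alikes: they are no part of the job. What is shaped like the part that bears clamp_center but purple is not meant.

How it is judged:
By the outcome, as a careful person would: the job done as asked, in the order asked, and still so for the second after the job is handed in, with the robot touching nothing.
It also fails if it takes over 72 s, if anything falls off the work surface, if the arm or the gripper's body presses on something with over 40 N, if the wrist force passes 120 N, or if a joint passes its speed limit or range.

## Robot

A 7-joint arm with a two-finger parallel gripper is mounted at the origin on the work surface. World frame = base frame: x ahead of the robot, y to its left, z up, the work surface at z = 0. Lengths are in mm, angles in rad, forces in N, time in s.
With the tool pointing down it reaches from about 400 to 875 mm from the base axis. Payload 4.4 kg.
Tool frame: the origin (TCP) lies at the very end of the fingers, on their centre line; the grasp point (between the pads) lies 19 mm behind it; z points along the fingers, y is the direction in which the jaws open and shut (so a half turn about z gives the same grasp; the last joint's range is limited). The gripper opens to 85 mm and grips with 20 to 120 N. Pads are 22 mm wide; open, the fingers measure 114 mm over their backs; the gripper's body (76 mm by 85 mm) begins 54 mm behind the grasp point. The pads swing forward as they close: fully open they stand 13 mm farther back than shut.
Start: joints at [-1.245, 0.628, 0.038, 1.517, -0.027, 0.996, -0.02], TCP at [248.181, 600.77, 203.913] pointing down, gripper open.
Joint ranges: [-3.06, 3.06], [-0.37, 2.12], [-1.25, 1.32], [0.18, 2.47], [-1.1, 4.24], [0.23, 1.98], [-2.94, 2.94]. Speed limits (rad/s): [2.57, 2.57, 3.14, 3.14, 3.14, 3.14, 3.14].

## Interface

Orientations are given as [roll, pitch, yaw] about the fixed x, y, z axes, in that order (R = Rz(yaw) Ry(pitch) Rx(roll)).
In Python, from cell import ctrl, eyes gives the robot as it stands.
- The arm moves only by the tool move_arm, never from a script. Its argument "increments" is a list of rows, each a list of 6 numbers: the shift along the tool's x, y, z in cm, then the turn, a rotation vector about the tool's x, y, z in degrees. In form: [[x, y, z, wx, wy, wz], ...]. A call has 1 to 20 rows; each row is the pose to reach, as a shift and turn from the pose commanded when the call began, along the tool's axes at that moment; what a row does not reach only later rows make up. A row lasts 1/10 s, in which the tool goes at most 50 mm and 8.59 degrees, less where a joint would pass 70% of its speed; a pose out of reach is approached as far as the arm can. A call with a gripper value outside its range is refused whole. "grip" is the opening, from -1 (shut) to 1 (fully open), set as the call begins (left out, the last holds). The fingers move at their own pace and stop on an object; the grip force is fixed at half the most. Time passes only in rows, so rows that repeat a pose let the fingers close. It gives the time, the measured TCP pose, the force and the opening at its end, in the units of the state.
- ctrl.read_state(): the state, without advancing time (a new reading comes with each control period).
- eyes.get_image(name): name is "scene" or "side" or "wrist"; returns the picture (400x640x3 uint8, red, green, blue); there is no depth.
- eyes.calibration(name): a dict with "fx", "fy", "cx", "cy" (pixels), "pose" (4x4, takes a point from camera to world coordinates); the wrist camera has in their place "tool_from_camera" (4x4, takes a point from camera to tool coordinates, whose origin is the TCP and whose axes are the flange's). Camera axes: x right, y up, looking along -z (the intrinsics and any distortion apply to the point x, -y, -z); pixel columns grow to the right and rows downward; lengths in mm; the calibration is good to about 2 mm. A picture is of the moment at which its call begins: read the wrist's pose just before it. calibration takes no time and is no camera call.
- ctrl.finish_job(): hands the job in, once; it reports no verdict.
The state is a dict: "clock": time; "qpos": joint angles; "qd": joint speeds; "tau": joint torques, N m; "eef_pos": TCP position; "tool_rot": TCP orientation; "force": force on the tool from outside, world axes, zero at the start; "torque": the same for the moment, N m; "width": finger opening in mm.
Only numpy, scipy, OpenCV 4.12 (cv2) and the standard library are available. Lean on these libraries where they do the work, as an engineer would, in place of code of your own. Each camera call takes 0.05 s, during which the arm holds its last target. There are 200 camera calls.

## Working session

There is one attempt and no reset: what is moved stays moved. The work goes in short steps, Python scripts to look and compute and a tool call to move; the robot and the scene stay as the last step left them, time stands still between calls to the robot, and variables do not carry over. Pictures are saved under pics/ and viewed, about 8 in all and at most 12, crops included, and the job is handed in when it is done.

Besides the shell and the picture viewer there is one more tool, called after "Emit:" as name(argument=value, ...) on one line, values as JSON. move_arm: Moves the arm, as the interface text tells. Its arguments: {"type":"object","properties":{"increments":{"type":"array","items":{"type":"array","items":{"type":"number"}}},"grip":{"type":"number"}},"required":["increments"]}

```bash
ls; mkdir -p pics; python3 - <<'E'
from cell import ctrl, eyes
import cv2, numpy as np
s=ctrl.read_state(); print({k:np.round(v,3).tolist() for k,v in s.items()})
for n in ("scene","side","wrist"):
    im=eyes.get_image(n); cv2.imwrite(f"pics/{n}0.png",im[:,:,::-1])
    c=eyes.calibration(n); print(n,{k:np.round(v,3).tolist() for k,v in c.items()})
a=cv2.imread("pics/scene0.png");b=cv2.imread("pics/side0.png");
E
```

```text
pics
{'clock': 0.0, 'qpos': [-1.245, 0.629, 0.038, 1.518, -0.027, 0.996, -0.02], 'qd': [-0.0, -0.0, -0.001, 0.0, -0.0, 0.001, -0.0], 'tau': [-0.0, -56.341, 1.226, -19.345, 0.011, 0.01, 0.0], 'eef_pos': [247.907, 600.117, 202.974], 'tool_rot': [-3.14, 0.0, 2.75], 'force': [-0.025, 0.187, -0.442], 'torque': [-0.006, 0.006, 0.047], 'width': 85.74}
scene {'fx': 436.588, 'fy': 436.588, 'cx': 320.304, 'cy': 200.325, 'pose': [[-0.339, -0.755, 0.56, 1192.137], [0.94, -0.282, 0.189, 301.172], [0.015, 0.591, 0.806, 999.173], [0.0, 0.0, 0.0, 1.0]]}
side {'fx': 516.426, 'fy': 516.426, 'cx': 322.825, 'cy': 196.72, 'pose': [[0.978, 0.123, -0.17, 326.255], [-0.209, 0.637, -0.742, -855.372], [0.017, 0.761, 0.648, 884.73], [0.0, 0.0, 0.0, 1.0]]}
wrist {'fx': 314.667, 'fy': 314.667, 'cx': 317.264, 'cy': 200.544, 'tool_from_camera': [[-0.001, 0.95, 0.314, 80.836], [1.0, 0.001, 0.0, 0.959], [-0.0, 0.314, -0.95, -170.114], [0.0, 0.0, 0.0, 1.0]]}
```

View pics/scene0.png

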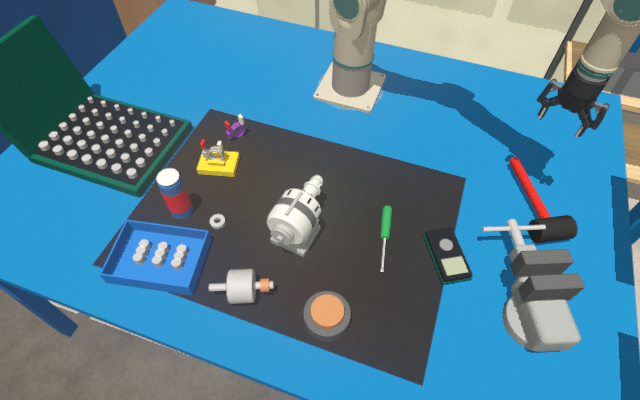

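View pics/side0.png

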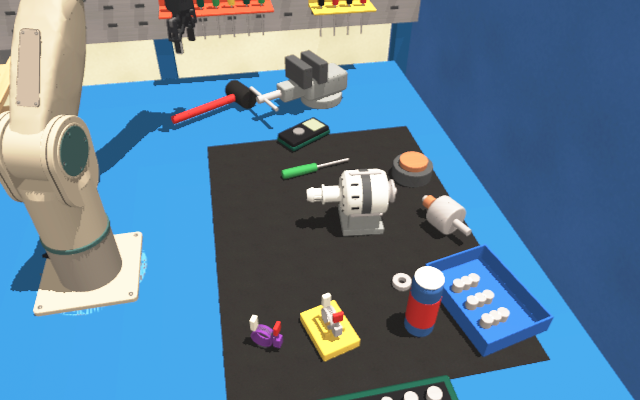

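The steel clamp is in the yellow stand (scene 215,155; side 331,318). The purple look-alike stands loose (scene 235,128; side 265,333) and is not meant. The generator neck is at scene (313,185) and side (320,194), pointing towards the robot. I'll check this in an enlarged crop.

```bash
python3 - <<'E'
import cv2, numpy as np
a=cv2.imread("pics/scene0.png");b=cv2.imread("pics/side0.png")
def crop(im,x,y,w,h): return cv2.resize(im[y:y+h,x:x+w],(400,300),interpolation=cv2.INTER_CUBIC)
o=np.vstack([np.hstack([crop(a,190,130,64,48),crop(b,296,285,80,60+0)]),np.hstack([crop(a,265,170,80,60),crop(b,300,160,80,60)])])
for x0,y0 in((0,0),(400,0),(0,300),(400,300)): cv2.rectangle(o,(x0,y0),(x0+399,y0+299),(0,255,255),1)
cv2.imwrite("pics/crop0.png",o)
E
```

```text
(no output)
```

View pics/crop0.png

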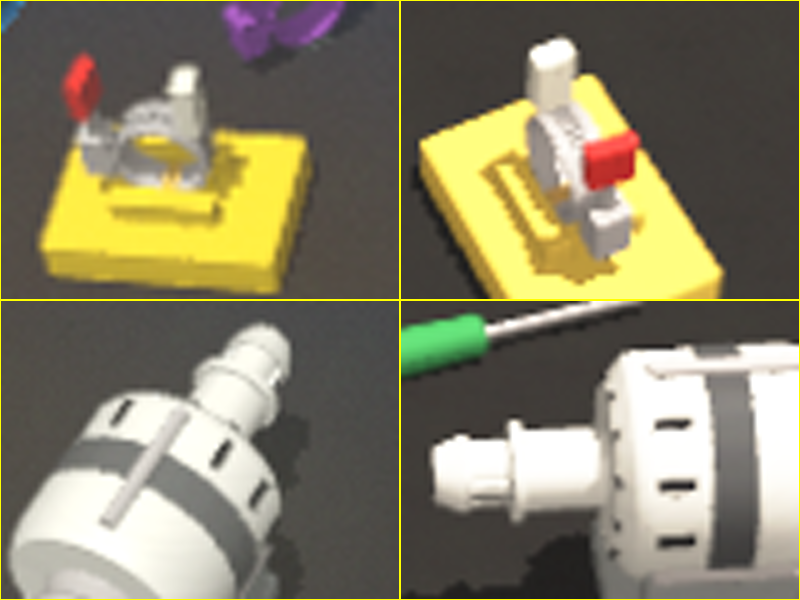

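The crop confirms the grey steel ring with white tab and red key, in the yellow stand. The key is at scene (203,144) and side (338,317), the tab at scene (220,145) and side (327,300). The neck tip is at side (307.5,195) and the shoulder at side (323.4,194).

```bash
cat > h.py <<'E'
from cell import ctrl, eyes
import cv2, numpy as np
from scipy.spatial.transform import Rotation as R
def campose(n,s=None):
    c=eyes.calibration(n)
    if 'pose' in c: P=np.array(c['pose'])
    else:
        T=np.eye(4);T[:3,:3]=R.from_euler('xyz',s['tool_rot']).as_matrix();T[:3,3]=s['eef_pos']
        P=T@np.array(c['tool_from_camera'])
    return c,P
def ray(n,uv,s=None):
    c,P=campose(n,s)
    d=P[:3,:3]@np.array([(uv[0]-c['cx'])/c['fx'],-(uv[1]-c['cy'])/c['fy'],-1.])
    return P[:3,3],d
def onz(n,uv,z,s=None):
    o,d=ray(n,uv,s); return o+d*(z-o[2])/d[2]
def proj(n,p,s=None):
    c,P=campose(n,s); q=(np.asarray(p)-P[:3,3])@P[:3,:3]
    q=np.atleast_2d(q)
    return np.c_[c['cx']+c['fx']*q[:,0]/-q[:,2], c['cy']+c['fy']*q[:,1]/q[:,2]]
def tri(*obs):
    A=np.zeros((3,3));b=np.zeros(3)
    for o in obs:
        p,d=ray(*o); d=d/np.linalg.norm(d); M=np.eye(3)-np.outer(d,d); A+=M;b+=M@p
    return np.linalg.solve(A,b)
E
python3 - <<'E'
from h import *
np.set_printoptions(precision=1,suppress=True)
print('tab',tri(('scene',(219.9,145.5)),('side',(326.8,300))), 'z87:',onz('scene',(219.9,145.5),87),onz('side',(326.8,300),87))
print('key',tri(('scene',(203.1,143.9)),('side',(338,317.2))),'z89',onz('scene',(203.1,143.9),89),onz('side',(338,317.2),89))
t=onz('side',(307.5,195),95);h=onz('side',(323.4,194.2),95);print('tip',t,'sh',h)
print('scene tip',onz('scene',(318.5,181),95),'sh',onz('scene',(311.8,188),95))
s=ctrl.read_state();print(s['tool_rot'], R.from_euler('xyz',s['tool_rot']).as_matrix())
E
```

```text
tab [ 478.3 -244.7   88.5] z87: [ 476.6 -245.4   87. ] [ 479.  -243.9   87. ]
key [ 490.4 -290.3   90.7] z89 [ 489.4 -291.5   89. ] [ 490.5 -288.7   89. ]
tip [499.4  62.1  95. ] sh [536.9  57.9  95. ]
scene tip [505.7  63.1  95. ] sh [534.   54.7  95. ]
[-3.1  0.   2.7] [[-0.9  0.4 -0. ]
 [ 0.4  0.9 -0. ]
 [-0.  -0.  -1. ]]
```

```bash
cat >> h.py <<'E'
def inc(target,yaw_deg,s=None,frm=None):
    """increments (cm, deg) from current pose to target world pos with tool x at yaw_deg, tool z down"""
    s=s or ctrl.read_state()
    M=R.from_euler('xyz',s['tool_rot']); p=np.array(s['eef_pos'])
    T=R.from_euler('xyz',[np.pi,0,np.radians(yaw_deg)])
    return np.round(np.r_[M.inv().apply(np.array(target)-p)/10,(M.inv()*T).as_rotvec(degrees=True)],2).tolist()
E
python3 - <<'E'
from h import *
print(inc([420,330,230],105)); print(inc([515,60,230],80))
E
```

```text
[-26.22, -18.41, -2.65, -0.08, 0.04, 52.55]
[-45.31, -39.74, -2.62, -0.07, 0.06, 77.55]
```

Emit:
move_arm(increments=[[-26.2,-18.4,-2.7,0,0,52],[-26.2,-18.4,-2.7,0,0,52],[-26.2,-18.4,-2.7,0,0,52],[-26.2,-18.4,-2.7,0,0,52],[-26.2,-18.4,-2.7,0,0,52],[-26.2,-18.4,-2.7,0,0,52],[-45.3,-39.7,-2.6,0,0,77.5],[-45.3,-39.7,-2.6,0,0,77.5],[-45.3,-39.7,-2.6,0,0,77.5],[-45.3,-39.7,-2.6,0,0,77.5],[-45.3,-39.7,-2.6,0,0,77.5],[-45.3,-39.7,-2.6,0,0,77.5],[-45.3,-39.7,-2.6,0,0,77.5],[-45.3,-39.7,-2.6,0,0,77.5],[-45.3,-39.7,-2.6,0,0,77.5],[-45.3,-39.7,-2.6,0,0,77.5]])

```text
clock: 1.75
eef_pos: [514.6, 63.1, 229.7]
tool_rot: [-3.141, -0.001, 1.4]
force: [-0.2, 0.1, -0.1]
width: 85.4
```

```bash
python3 - <<'E'
from h import *
import pickle
s=ctrl.read_state(); im=eyes.get_image('wrist'); cv2.imwrite('pics/w1.png',im[:,:,::-1]); pickle.dump({k:np.array(v) for k,v in s.items()},open('w1.pkl','wb'))
print(s['eef_pos'],s['qd'])
print(proj('wrist',[[500,62,95],[537,58,95],[537+45,53,95]],s))
u,v=proj('wrist',[[525,60,95]],s)[0].astype(int)
c=im[v-75:v+75,u-100:u+100,::-1]; print(u-100,v-75)
cv2.imwrite('pics/w1c.png',cv2.resize(c,(800,600),interpolation=cv2.INTER_CUBIC))
print(inc([482,-261,215],104.8))
E
```

```text
[514.6498042   63.06058197 229.65005364] [-0.00552691 -0.00086343  0.00441704 -0.00184405  0.00491707 -0.00233468
  0.00095381]
[[303.40476267 185.98911899]
 [340.42490448 183.72499237]
 [385.72186475 181.08467173]]
228 108
[-32.48, 2.27, 1.45, -0.04, -0.05, -24.56]
```

View pics/w1c.png

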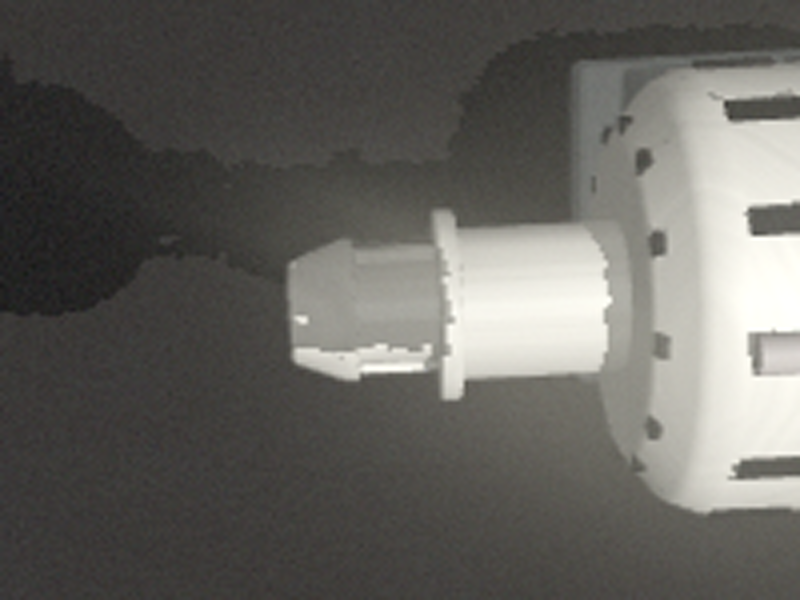

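The wrist crop (4x, offset 228,108) shows the neck:
- Tip edge at x 290, rows 262–360.
- Ridge rear at x about 355, rows 240–381.
- Shoulder front at x about 434, rows 210–399.

Next I'll fit a circle model to these.

```bash
python3 - <<'E'
from h import *
import pickle
from scipy.optimize import least_squares
s=pickle.load(open('w1.pkl','rb'))
t=np.linspace(0,2*np.pi,181)
def circ(p,ss,r,z=95):
    a=np.radians(p[2]); d=np.array([np.cos(a),np.sin(a),0]);n=np.array([-np.sin(a),np.cos(a),0])
    P=np.array([p[0],p[1],z])+ss*d+r*(np.cos(t)[:,None]*n+np.sin(t)[:,None]*np.array([0,0,1]))
    q=proj('wrist',P,s); return (q-[228,108])*4
def pred(p,full=False):
    z=p[3] if full else 95
    a=circ(p,-36,13,z);b=circ(p,-20,18,z);b0=circ(p,-23,18,z);c=circ(p,0,24,z)
    return np.array([a[:,0].min(),a[:,1].min(),a[:,1].max(),min(b[:,1].min(),b0[:,1].min()),max(b[:,1].max(),b0[:,1].max()),c[:,0].min(),c[:,1].min(),c[:,1].max()])
o=np.array([289,262,360,240,381,432,209,399])
for full in (0,1):
    r=least_squares(lambda p:pred(p,full)-o,[537,58,-8]+([95] if full else []),loss='soft_l1')
    print(np.round(r.x,2),np.round(pred(r.x,full)-o,1))
E
```

```text
[533.97  58.04  -6.42] [ 0.7 -1.   4.5 -2.7  0.5 -0.8 -0.6  1.3]
[533.8   57.22  -6.36  91.85] [ 1.3 -0.4  4.  -2.  -0.2 -1.6  0.3  0.3]
```

Emit:
move_arm(increments=[[-32.5,2.3,1.0,0,0,-24.5],[-32.5,2.3,1.0,0,0,-24.5],[-32.5,2.3,1.0,0,0,-24.5],[-32.5,2.3,1.0,0,0,-24.5],[-32.5,2.3,1.0,0,0,-24.5],[-32.5,2.3,1.0,0,0,-24.5],[-32.5,2.3,1.0,0,0,-24.5],[-32.5,2.3,1.0,0,0,-24.5],[-32.5,2.3,1.0,0,0,-24.5],[-32.5,2.3,1.0,0,0,-24.5],[-32.5,2.3,1.0,0,0,-24.5]])

```text
clock: 2.9
eef_pos: [482.5, -261.0, 219.8]
tool_rot: [3.141, -0.001, 1.828]
force: [-0.0, -0.0, 0.8]
width: 85.1
```

```bash
python3 - <<'E'
from h import *
import pickle
s=ctrl.read_state(); im=eyes.get_image('wrist'); cv2.imwrite('pics/w2.png',im[:,:,::-1]); pickle.dump({k:np.array(v) for k,v in s.items()},open('w2.pkl','wb'))
p=proj('wrist',[[478,-245,87],[490,-290,89],[482,-261,52]],s); print(p)
u,v=p.mean(0).astype(int)
c=im[v-75:v+75,u-100:u+100,::-1]; print(u-100,v-75)
cv2.imwrite('pics/w2c.png',cv2.resize(c,(800,600),interpolation=cv2.INTER_CUBIC))
E
```

```text
[[316.62469671 166.66036847]
 [316.8476294  212.00330041]
 [316.53834041 174.69942229]]
216 109
```

View pics/w2c.png

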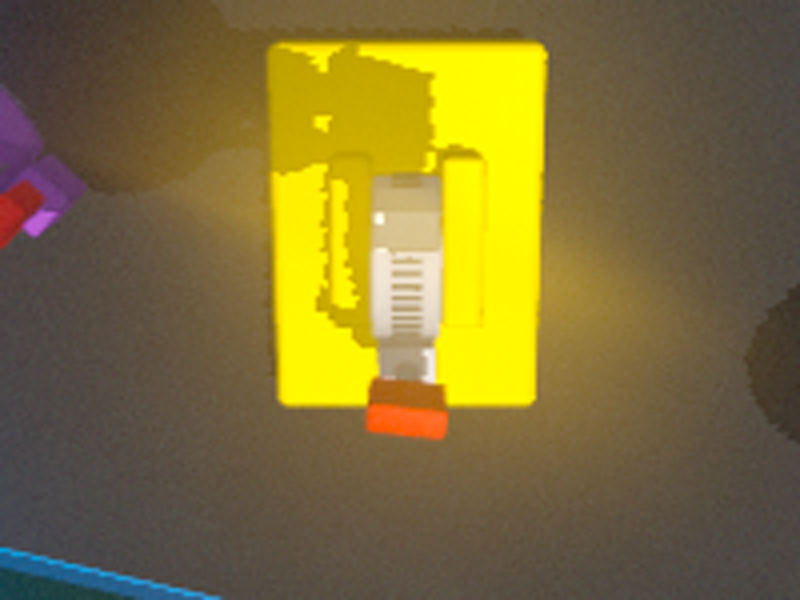

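The wrist crop (4x, offset 216,109) shows the steel clamp upright in the yellow stand and square to the tool. The tab top is at (406,232), the red key top at (407,420), and the purple one stays off at the left.

```bash
python3 - <<'E'
from h import *
import pickle
s=pickle.load(open('w2.pkl','rb'))
f=lambda u,v:(216+u/4,109+v/4)
tab=onz('wrist',f(406.5,232),100,s); key=onz('wrist',f(407,420),100,s); band=onz('wrist',f(406.5,310),74,s)
d=tab-key; print(tab,key,band,np.linalg.norm(d),np.degrees(np.arctan2(d[1],d[0])),np.degrees(s['tool_rot'][2]))
for z,rows in((100,(212,252)),(100,(403,437))): print([onz('wrist',f(406,r),z,s).round(1) for r in rows])
print('width band',onz('wrist',f(441,280),74,s)-onz('wrist',f(372,280),74,s))
y=np.radians(104.74); 
for h in (140,78): print(inc([tab[0],tab[1],h],104.7,s))
E
```

```text
[ 478.31450853 -242.37629     100.        ] [ 490.37612263 -287.85746156  100.        ] [ 484.99815623 -267.77336338   74.        ] 47.05336865515465 104.85294248293289 104.7514649206983
[array([ 477. , -237.8,  100. ]), array([ 479.4, -247. ,  100. ])]
[array([ 489. , -283.6,  100. ]), array([ 491.3, -292.3,  100. ])]
width band [17.25539627  4.52299445  0.        ]
[1.89, 0.07, 7.99, 0.02, -0.06, 0.05]
[1.89, 0.06, 14.19, 0.02, -0.06, 0.05]
```

Emit:
move_arm(increments=[[1.0,0,4,0,0,0],[1.9,0.1,8,0,0,0],[1.9,0.1,11,0,0,0],[1.9,0.1,13,0,0,0],[1.9,0.1,14.2,0,0,0],[1.9,0.1,14.2,0,0,0],[1.9,0.1,14.2,0,0,0]], grip=0.1)

```text
clock: 3.65
eef_pos: [478.6, -244.6, 78.6]
tool_rot: [3.141, 0.001, 1.825]
force: [-0.5, -0.3, 0.5]
width: 46.7
```

Emit:
move_arm(increments=[[0,0,0,0,0,0],[0,0,0,0,0,0],[0,0,0,0,0,0],[0,0,0,0,0,0],[0,0,0,0,0,0],[0,0,0,0,0,0],[0,0,0,0,0,0],[0,0,0,0,0,0]], grip=-1)

```text
clock: 4.45
eef_pos: [477.9, -244.6, 77.8]
tool_rot: [-3.141, -0.0, 1.825]
force: [0.1, -0.2, 0.0]
width: 0.1
```

The fingers shut fully on nothing, so I need to look.

```bash
python3 - <<'E'
from h import *
a=eyes.get_image('side')[270:360,270:390,::-1]; b=eyes.get_image('wrist')[:,:,::-1]; c=eyes.get_image('scene')[115:190,180:280,::-1]
o=np.hstack([np.vstack([cv2.resize(a,(400,300),interpolation=2),cv2.resize(c,(400,300),interpolation=2)]),cv2.resize(b[100:400,200:400],(400,600),interpolation=2)])
cv2.imwrite('pics/g1.png',o)
E
```

```text
(no output)
```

View pics/g1.png

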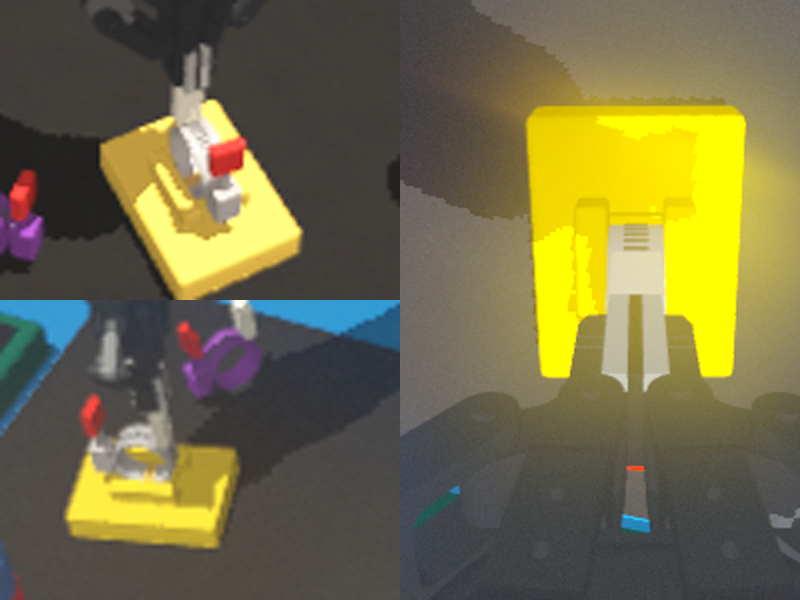

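```bash
python3 - <<'E'
from h import *
s=ctrl.read_state(); print(s['eef_pos'],s['width'],s['force'],s['torque'],s['clock'])
T=R.from_euler('xyz',s['tool_rot'])
f=lambda p:((proj('wrist',p,s)-[200,100])*2).round(0).tolist()
print('tcp,grasp',f([T.apply([x,y,z])+s['eef_pos'] for x,y,z in((0,0,0),(0,0,-19),(11,0,0),(-11,0,0))]))
y=np.radians(104.8);X=np.array([np.sin(y),-np.cos(y),0]);Y=np.array([np.cos(y),np.sin(y),0]);C=np.array([478.3,-242.4,52])-17*Y
P=lambda a,b,c:C+a*X+b*Y+np.array([0,0,c])
print('tab top',f([P(-8,22,48),P(8,22,48),P(-8,12,48),P(8,12,48)]),'tab bot',f([P(-8,22,17),P(8,22,17)]),'ring top',f([P(-9,0,22),P(9,0,22)]))
print('key top',f([P(0,-30.5,48)]))
print('side: tcp',(proj('side',s['eef_pos'])-[270,270])*3.33,'tab',(proj('side',[P(0,17,48),P(0,17,17)])-[270,270])*3.33)
print('scene: tcp',(proj('scene',s['eef_pos'])-[180,115])*4,'tab',(proj('scene',[P(0,17,48),P(0,17,17)])-[180,115])*4)
E
```

```text
[ 477.89803396 -244.59960283   77.85886586] 0.1362765409470712 [-0.50356188  0.20764    -0.09299503] [ 0.00129466 -0.0170537   0.02174178] 4.6
tcp,grasp [[233.0, 282.0], [233.0, 313.0], [233.0, 248.0], [233.0, 315.0]]
tab top [[206.0, 295.0], [267.0, 295.0], [207.0, 329.0], [267.0, 329.0]] tab bot [[210.0, 249.0], [262.0, 249.0]] ring top [[208.0, 321.0], [266.0, 320.0]]
key top [[237.0, 460.0]]
side: tcp [[187.25411323 110.99860772]] tab [[187.94525209  83.7193776 ]
 [186.79631183 117.40117765]]
scene: tcp [[161.93357917 132.42455691]] tab [[159.15107919 111.97712898]
 [166.5095135  142.09772924]]
```

```bash
python3 - <<'E'
from h import *
a=eyes.get_image('side')[265:345,295:365,::-1]; b=eyes.get_image('wrist')[:,:,::-1]
cv2.imwrite('pics/g2.png',np.hstack([cv2.resize(b[190:350,270:370],(375,600),interpolation=2),cv2.resize(a,(425,486),interpolation=2) if 0 else cv2.resize(a,(425,600),interpolation=2)]))
E
```

```text
(no output)
```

View pics/g2.png

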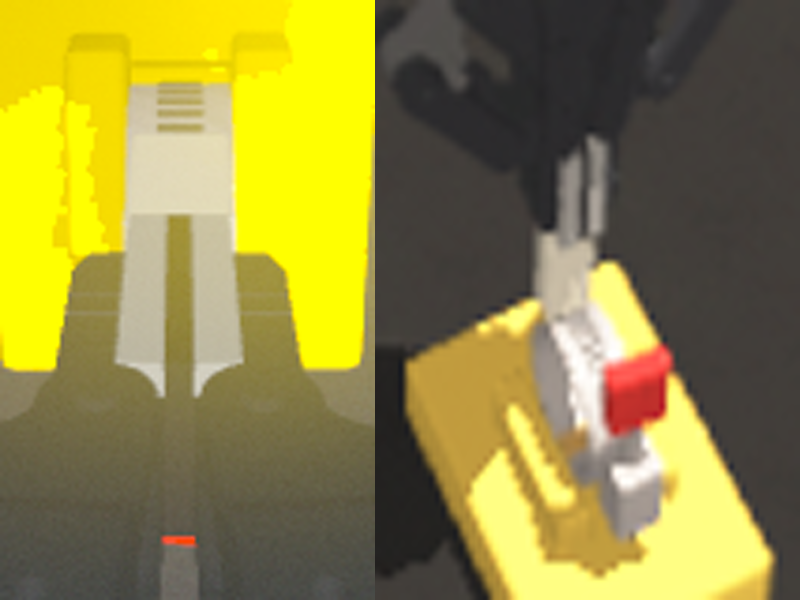

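Emit:
move_arm(increments=[[0,0,-1,0,0,0],[0,0,-2,0,0,0],[0,0,-3,0,0,0],[0,0,-3,0,0,0],[0,0,-3,0,0,0]])

```text
clock: 5.2
eef_pos: [478.3, -244.6, 108.5]
tool_rot: [3.141, 0.001, 1.825]
force: [-1.1, 0.3, -0.5]
width: 0.3
```

```bash
python3 - <<'E'
from h import *
s=ctrl.read_state(); print(s['eef_pos'],s['width'],s['force'],s['clock'])
b=eyes.get_image('wrist')[:,:,::-1]; a=eyes.get_image('side')[255:345,295:365,::-1]
cv2.imwrite('pics/g3.png',np.hstack([cv2.resize(b[150:350,260:380],(360,600),interpolation=2),cv2.resize(a,(440,566),interpolation=2)[:0] if 0 else cv2.resize(a,(440,600),interpolation=2)]))
f=lambda p:((proj('wrist',p,s)-[260,150])*3).round(0).tolist()
T=R.from_euler('xyz',s['tool_rot'])
print('tcp+11,0,-11,grasp',f([T.apply(x)+s['eef_pos'] for x in((11,0,0),(0,0,0),(-11,0,0),(0,0,-19))]))
y=np.radians(104.8);X=np.array([np.sin(y),-np.cos(y),0]);Y=np.array([np.cos(y),np.sin(y),0]);C=np.array([478.3,-242.4,52])-17*Y
P=lambda a,b,c:C+a*X+b*Y+np.array([0,0,c])
print('tab top',f([P(-8,22,48),P(8,22,48),P(-8,12,48),P(8,12,48)]),'bot',f([P(-8,22,17)]))
E
```

```text
[ 478.30108762 -244.59807334  108.49484512] 0.28422652018839234 [-1.05155681  0.28020253 -0.521215  ] 5.2
tcp+11,0,-11,grasp [[170.0, 222.0], [170.0, 273.0], [170.0, 323.0], [170.0, 320.0]]
tab top [[133.0, 224.0], [212.0, 223.0], [134.0, 268.0], [211.0, 268.0]] bot [[138.0, 173.0]]
```

View pics/g3.png

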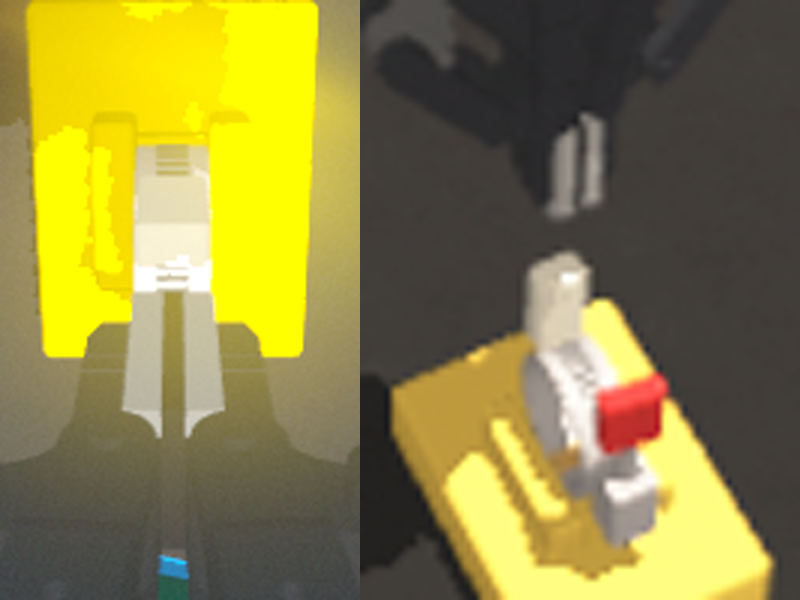

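```bash
python3 - <<'E'
from h import *
s=ctrl.read_state(); p=np.array(s['eef_pos'])
for dz in (0,10,20,25,30): print(dz,proj('side',p+[0,0,dz]), proj('scene',p+[0,0,dz]))
print('obs side tip ~ (329.2,287)')
# tab top for scale check: obs (330? , )
print('tab top pred side',proj('side',[478.3,-242.4,100]),'obs', 295+(560-360)/6.29,255+262/6.67)
for f in ((8,0,0),(11,0,0)):
  for h in (0,10,20,30):
    q=R.from_euler('xyz',s['tool_rot']).apply([f[0],0,-h])+p; print(f[0],h,((proj('wrist',q,s)-[260,150])*3)[0])
print(s['qpos'])
E
```

```text
0 [[326.48701131 293.38742168]] [[218.76199505 140.74438002]]
10 [[326.60240575 290.00207684]] [[218.14285716 138.22297989]]
20 [[326.71934239 286.5714886 ]] [[217.51544024 135.6678639 ]]
25 [[326.77839872 284.83894382]] [[217.19857507 134.37745041]]
30 [[326.83785234 283.09474386]] [[216.8795771  133.07835122]]
obs side tip ~ (329.2,287)
tab top pred side [[326.44001564 295.14095423]] obs 326.79650238473766 294.28035982009
8 0 [169.8927482  236.08210226]
8 10 [169.75365152 257.57263762]
8 20 [169.59860614 281.52725812]
8 30 [169.42470226 308.39553192]
11 0 [169.8644804  221.87453194]
11 10 [169.72309113 242.70667816]
11 20 [169.56539764 265.94107004]
11 30 [169.38840722 292.01865132]
[ 0.22977048  0.61937009  0.2890869   1.93276732 -0.28521626  0.62920197
  0.9542315 ]
```

The fingertips end roughly 29 mm behind the reported TCP. The wrist picture shows the pad ends at row 291 and the side view at row 287, and the fingers closed above the tab. The clamp has not moved. I'll retry with the TCP lower.

Emit:
move_arm(increments=[[0.2,0,0,0,0,0],[0.2,0,0,0,0,0],[0.2,0,0,0,0,0],[0.2,0,1,0,0,0],[0.2,0,2,0,0,0],[0.2,0,3,0,0,0],[0.2,0,4,0,0,0],[0.2,0,5,0,0,0],[0.2,0,5.6,0,0,0],[0.2,0,5.6,0,0,0]], grip=0.1)

```text
clock: 6.3
eef_pos: [476.8, -242.3, 50.8]
tool_rot: [-3.14, -0.001, 1.825]
force: [-0.8, 0.4, 0.5]
width: 47.1
```

Emit:
move_arm(increments=[[0,0,0,0,0,0],[0,0,0,0,0,0],[0,0,0,0,0,0],[0,0,0,0,0,0],[0,0,0,0,0,0],[0,0,0,0,0,0]], grip=-1)

```text
clock: 6.9
eef_pos: [477.8, -242.7, 52.4]
tool_rot: [3.141, 0.0, 1.825]
force: [-1.3, 1.0, 6.7]
width: 14.5
```

Emit:
move_arm(increments=[[0,0,-0.5,0,0,0],[0,0,-1,0,0,0],[0,0,-2,0,0,0],[0,0,-3,0,0,0],[0,0,-5,0,0,0],[0,0,-7,0,0,0],[0,0,-8,0,0,0],[0,0,-8,0,0,0],[0,0,-8,0,0,0]])

```text
clock: 7.8
eef_pos: [477.3, -242.4, 131.8]
tool_rot: [-3.142, -0.0, 1.825]
force: [0.2, 0.4, -2.2]
width: 14.4
```

```bash
python3 - <<'E'
from h import *
import pickle
s=ctrl.read_state(); print(s['eef_pos'],s['tool_rot'],s['width'],s['force'],s['torque'],s['clock'])
b=eyes.get_image('wrist')[:,:,::-1]; pickle.dump({k:np.array(v) for k,v in s.items()},open('w4.pkl','wb'));cv2.imwrite('pics/w4.png',b)
a=eyes.get_image('side')[250:330,290:370,::-1]; c=eyes.get_image('scene')[90:170,180:260,::-1]
cv2.imwrite('pics/g4.png',np.hstack([cv2.resize(b[150:350,260:380],(360,600),interpolation=2),np.vstack([cv2.resize(a,(400,300),interpolation=2),cv2.resize(c,(400,300),interpolation=2)])]))
E
```

```text
[ 477.27023978 -242.36228254  131.75840941] [-3.14152102e+00 -3.01655491e-04  1.82493463e+00] 14.37644240691453 [ 0.18947179  0.37021014 -2.20076332] [ 0.04380058  0.0004718  -0.00040905] 7.8
```

View pics/g4.png

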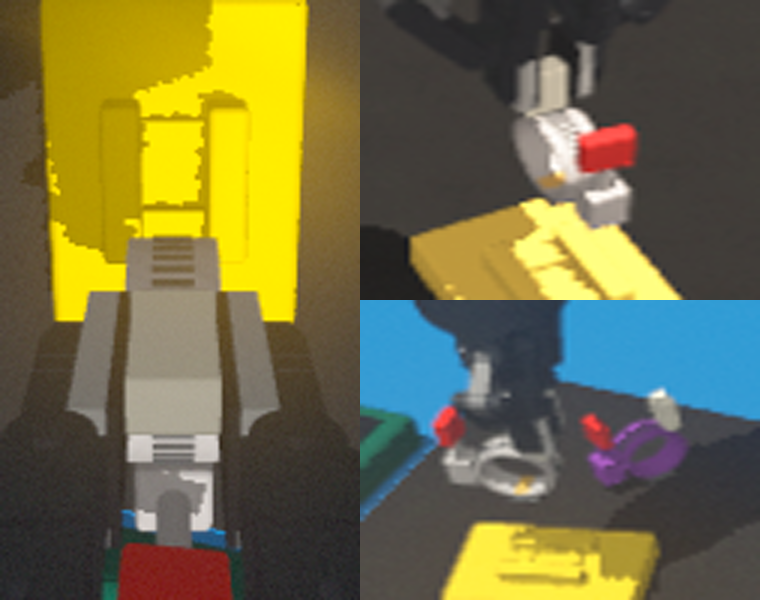

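The clamp is held squarely by the tab and clear of the stand. The tab top corners are at (126,376), (222,376), (130,433) and (219,433) in the left panel, which is 3x with offset 260,150. I'll fit the ring centre in the tool frame.

```bash
python3 - <<'E'
from h import *
import pickle
from scipy.optimize import least_squares
s=pickle.load(open('w4.pkl','rb')); T=R.from_euler('xyz',s['tool_rot'])
# tool: x=clamp y, y=clamp x, z=-up ; model pts (clamp x,y,z)
M=np.array([[-8,22,48],[8,22,48],[-8,12,48],[8,12,48],[-8,22,17],[8,22,17],[0,-26.5,48]],float)
O=np.array([[126,376],[222,376],[130,433],[219,433],[128,292],[218,292],[177,546]])/3+[260,150]
def pr(p):
    q=R.from_rotvec([p[3],p[4],p[5]]).apply(np.c_[M[:,1],M[:,0],-M[:,2]])+p[:3]
    return proj('wrist',T.apply(q)+s['eef_pos'],s)
for n in (3,6):
    r=least_squares(lambda p:(pr(np.r_[p,np.zeros(6-n)])-O).ravel(),np.r_[-17,0,0,np.zeros(n-3)],loss='soft_l1')
    print(r.x.round(3),(3*(pr(np.r_[r.x,np.zeros(6-n)])-O)).round(0).tolist())
E
```

```text
[-27.564   0.87   19.214] [[2.0, 0.0], [-1.0, 0.0], [-1.0, -7.0], [2.0, -7.0], [7.0, 2.0], [-4.0, 1.0], [-2.0, 57.0]]
[-2.9675e+01  1.0050e+00  3.1004e+01 -0.0000e+00  1.0600e-01 -1.2000e-02] [[4.0, 7.0], [-4.0, 6.0], [2.0, -7.0], [-2.0, -8.0], [8.0, -1.0], [-7.0, -2.0], [-0.0, 29.0]]
```

```bash
python3 - <<'E'
from h import *
import pickle
s=pickle.load(open('w4.pkl','rb')); T=R.from_euler('xyz',s['tool_rot'])
M=np.array([[-8,22,48],[8,22,48],[-8,12,48],[8,12,48],[-8,22,17],[8,22,17],[-10,-26.5,48],[10,-26.5,48],[-10,-26.5,26],[-9,0,22.3],[9,0,22.3]],float)
for off in ([-17,0,0.4],[-17,0,10],[-17,0,20],[-22,0,15]):
    q=np.c_[M[:,1],M[:,0],-M[:,2]]+off
    print(off,((proj('wrist',T.apply(q)+s['eef_pos'],s)-[260,150])*3).round(0).astype(int).tolist())
E
```

```text
[-17, 0, 0.4] [[115, 382], [223, 382], [117, 440], [222, 440], [125, 288], [214, 288], [109, 639], [230, 639], [117, 545], [120, 411], [219, 411]]
[-17, 0, 10] [[119, 349], [220, 349], [120, 404], [219, 404], [128, 265], [212, 265], [113, 595], [227, 595], [119, 510], [123, 382], [217, 382]]
[-17, 0, 20] [[122, 319], [217, 319], [123, 371], [216, 371], [130, 244], [210, 244], [116, 554], [224, 554], [122, 477], [125, 355], [215, 355]]
[-22, 0, 15] [[121, 361], [218, 360], [122, 413], [217, 413], [129, 278], [211, 278], [115, 596], [225, 596], [121, 514], [125, 390], [215, 390]]
```

```bash
python3 - <<'E'
from h import *
import pickle
from scipy.optimize import least_squares
s=pickle.load(open('w4.pkl','rb')); T=R.from_euler('xyz',s['tool_rot'])
M=np.array([[-8,22,48],[8,22,48],[-8,12,48],[8,12,48],[-8,22,17],[8,22,17],[0,-26.5,26]],float)
O=np.array([[126,376],[222,376],[130,433],[219,433],[128,292],[218,292],[175,546]])/3+[260,150]
def pr(p):
    q=R.from_rotvec([p[3],p[4],p[5]]).apply(np.c_[M[:,1],M[:,0],-M[:,2]])+p[:3]
    return proj('wrist',T.apply(q)+s['eef_pos'],s)
for n in (3,5):
    e=lambda p:np.r_[p[:3],(p[3:5] if n==5 else [0,0]),0]
    r=least_squares(lambda p:(pr(e(p))-O).ravel(),np.r_[-17,0,0,np.zeros(n-3)],loss='soft_l1')
    print(r.x.round(3),(3*(pr(e(r.x))-O)).round(0).tolist())
# targets: neck shoulder S, yaw
S=np.array([534,58]);a=np.radians(-6.4);d=np.array([np.cos(a),np.sin(a)]);n=np.array([-np.sin(a),np.cos(a)])
for back in (70,36,9.5):
    c=S-back*d; t=c+17.0*n-0.6*d; print(back,t.round(1),inc([t[0],t[1],96],83.6)); 
t=np.array([470,-80]);print(inc([470,-80,150],90))
E
```

```text
[-22.255   0.773   9.726] [[-2.0, 3.0], [2.0, 3.0], [-5.0, -0.0], [4.0, -0.0], [4.0, -1.0], [-2.0, -1.0], [-1.0, -13.0]]
[-2.1877e+01  6.9000e-01  5.7840e+00  2.0000e-03 -4.2000e-02] [[-3.0, 0.0], [4.0, -0.0], [-6.0, -0.0], [6.0, -1.0], [3.0, 1.0], [-2.0, 1.0], [-1.0, -1.0]]
70 [465.7  82.8] [31.74, 7.1, 3.53, -0.09, -0.05, 20.95]
36 [499.5  79. ] [30.52, 10.28, 3.52, -0.09, -0.05, 20.95]
9.5 [525.9  76. ] [29.57, 12.75, 3.52, -0.09, -0.05, 20.95]
[15.88, 3.42, -1.89, -0.09, -0.06, 14.55]
```

Emit:
move_arm(increments=[[5,1,0,0,0,4],[10,2,0,0,0,8],[15,3,0,0,0,12],[20,4.2,0,0,0,16],[25,5.2,0,0,0,20],[29,6,0,0,0,21],[31.9,6.6,0,0,0,21],[31.9,6.6,1,0,0,21],[31.9,6.6,2,0,0,21],[31.9,6.6,3,0,0,21],[31.9,6.6,3.6,0,0,21],[31.9,6.6,3.6,0,0,21],[31.9,6.6,3.6,0,0,21],[31.9,6.6,3.6,0,0,21]])

```text
clock: 9.35
eef_pos: [461.6, 82.2, 96.2]
tool_rot: [3.141, -0.0, 1.457]
force: [-0.5, -0.4, -1.1]
width: 14.4
```

```bash
python3 - <<'E'
from h import *
s=ctrl.read_state(); print(s['eef_pos'],s['tool_rot'],s['width'],s['force'],s['torque'],s['clock'])
S=np.array([534,58]);a=np.radians(-6.4);d=np.array([np.cos(a),np.sin(a)]);n=np.array([-np.sin(a),np.cos(a)])
e=np.array(s['eef_pos'])[:2]-S; print('along',e@d,'lat',e@n,'want lat 16.85', np.degrees(s['tool_rot'][2]))
a=eyes.get_image('side')[:,:,::-1]; c=eyes.get_image('scene')[:,:,::-1]
cv2.imwrite('pics/g5.png',np.hstack([cv2.resize(a[150:230,280:360],(400,400),interpolation=2),cv2.resize(c[150:230,280:360],(400,400),interpolation=2)]))
# predicted ring centre if perfect
for b in (73,):
  p=np.r_[np.array(s['eef_pos'])[:2]-16.85*n,95]; print('ring pred', p,'side',(proj('side',p)-[280,150])*5,'scene',(proj('scene',p)-[280,150])*5)
t=np.r_[S-36*d,95];print('tip',(proj('side',t)-[280,150])*5,(proj('scene',t)-[280,150])*5)
E
```

```text
[461.55164022  82.23566071  96.17308414] [ 3.14099114e+00 -1.95152466e-04  1.45720993e+00] 14.384141545222187 [-0.48750204 -0.39375297 -1.1068092 ] [ 0.03927767 -0.00632953  0.01307976] 9.35
along -74.69837896124768 lat 16.008880809644925 want lat 16.85 83.49197883146405
ring pred [459.67338872  65.49067127  95.        ] side [[ 53.4956882  230.76920551]] scene [[225.70947893  94.1685658 ]]
tip [[135.19719493 225.45494384]] [[195.44407353 144.15057753]]
```

View pics/g5.png

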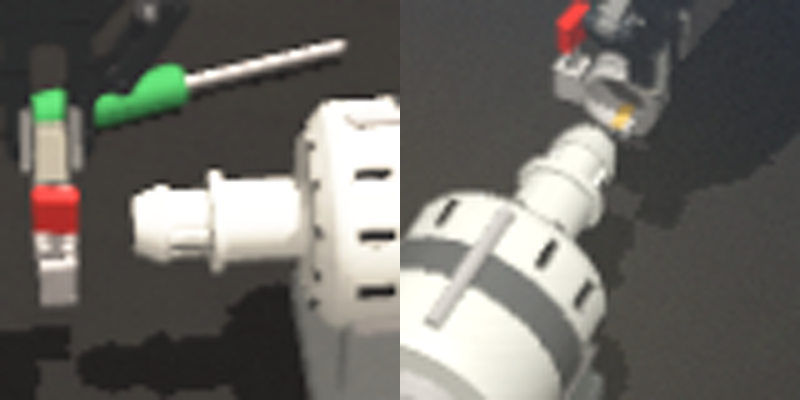

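Emit:
move_arm(increments=[[0.08,0.5,0.06,0,0,0],[0.08,1.2,0.06,0,0,0],[0.08,2,0.06,0,0,0],[0.08,2.6,0.06,0,0,0],[0.08,3.0,0.06,0,0,0],[0.08,3.4,0.06,0,0,0],[0.08,3.6,0.06,0,0,0],[0.08,3.6,0.06,0,0,0],[0.08,3.6,0.06,0,0,0]])

```text
clock: 10.35
eef_pos: [496.8, 79.5, 95.2]
tool_rot: [-3.141, -0.0, 1.458]
force: [0.6, -0.3, -0.4]
width: 14.3
```

```bash
cat > st.py <<'E'
from h import *
s=ctrl.read_state()
S=np.array([534,58]);a=np.radians(-6.4);d=np.array([np.cos(a),np.sin(a)]);n=np.array([-np.sin(a),np.cos(a)])
e=np.array(s['eef_pos'])[:2]-S; f=np.array(s['force']);t=np.array(s['torque'])
print('along %.2f lat %.2f z %.2f yaw %.2f'%(e@d,e@n,s['eef_pos'][2],np.degrees(s['tool_rot'][2])),'F along %.1f lat %.1f z %.1f'%(f[:2]@d,f[:2]@n,f[2]),'M',t.round(3),'w %.1f t %.2f'%(s['width'],s['clock']))
E
python3 st.py
```

```text
along -39.41 lat 17.21 z 95.24 yaw 83.55 F along 0.7 lat -0.2 z -0.4 M [0.03  0.041 0.057] w 14.3 t 10.35
```

Emit:
move_arm(increments=[[-0.02,0.25,-0.02,0,0,0],[-0.02,0.5,-0.02,0,0,0],[-0.02,0.75,-0.02,0,0,0],[-0.02,1.0,-0.02,0,0,0],[-0.02,1.0,-0.02,0,0,0]])

```text
clock: 10.85
eef_pos: [507.5, 78.1, 95.5]
tool_rot: [3.141, -0.0, 1.458]
force: [-0.3, -0.0, -1.3]
width: 14.6
```

```bash
python3 st.py
```

```text
along -28.57 lat 16.99 z 95.53 yaw 83.55 F along -0.3 lat -0.1 z -1.3 M [ 0.012  0.023 -0.005] w 14.6 t 10.85
```

Emit:
move_arm(increments=[[0,0.25,0,0,0,0],[0,0.5,0,0,0,0],[0,0.75,0,0,0,0],[0,1.0,0,0,0,0],[0,1.3,0,0,0,0],[0,1.5,0,0,0,0],[0,1.5,0,0,0,0]])

```text
clock: 11.55
eef_pos: [522.3, 76.4, 95.5]
tool_rot: [3.141, 0.0, 1.458]
force: [-0.4, -1.1, -1.5]
width: 14.2
```

```bash
python3 st.py
```

```text
along -13.71 lat 16.95 z 95.50 yaw 83.55 F along -0.3 lat -1.1 z -1.5 M [0.061 0.047 0.002] w 14.2 t 11.55
```

Now I'll creep forward to the shoulder.

Emit:
move_arm(increments=[[0,0.1,0,0,0,0],[0,0.2,0,0,0,0],[0,0.3,0,0,0,0],[0,0.3,0,0,0,0]])

```text
clock: 11.95
eef_pos: [525.0, 76.1, 95.5]
tool_rot: [3.141, -0.0, 1.458]
force: [0.6, 0.9, -0.8]
width: 14.4
```

```bash
python3 st.py
```

```text
along -10.97 lat 16.98 z 95.50 yaw 83.55 F along 0.5 lat 1.0 z -0.8 M [-0.001 -0.014 -0.034] w 14.4 t 11.95
```

Emit:
move_arm(increments=[[0,0.06,0,0,0,0],[0,0.12,0,0,0,0],[0,0.18,0,0,0,0],[0,0.18,0,0,0,0]])

```text
clock: 12.35
eef_pos: [526.2, 76.0, 95.4]
tool_rot: [-3.141, -0.0, 1.458]
force: [-1.0, 0.8, -0.2]
width: 14.5
```

```bash
python3 st.py
```

```text
along -9.80 lat 17.03 z 95.38 yaw 83.55 F along -1.0 lat 0.7 z -0.2 M [ 0.045  0.309 -0.08 ] w 14.5 t 12.35
```

Emit:
move_arm(increments=[[0,0.05,0,0,0,0],[0,0.08,0,0,0,0],[0,0.08,0,0,0,0]])

```text
clock: 12.65
eef_pos: [526.3, 76.0, 95.3]
tool_rot: [-3.139, -0.0, 1.458]
force: [-4.2, 1.6, 0.8]
width: 14.2
```

```bash
python3 st.py
```

```text
along -9.64 lat 17.06 z 95.30 yaw 83.55 F along -4.3 lat 1.1 z 0.8 M [ 0.163  0.88  -0.061] w 14.2 t 12.65
```

Emit:
move_arm(increments=[[0,-0.05,0,0,0,0],[0,-0.05,0,0,0,0],[0,-0.05,0,0,0,0],[0,-0.05,0,0,0,0],[0,-0.05,0,0,0,0]], grip=0.0)

```text
clock: 13.15
eef_pos: [527.3, 75.8, 95.6]
tool_rot: [3.141, -0.0, 1.458]
force: [0.3, -0.4, 0.1]
width: 42.7
```

Emit:
move_arm(increments=[[0,0,-0.5,0,0,0],[0,0,-1.5,0,0,0],[0,0,-3,0,0,0],[0,0,-5,0,0,0],[0,0,-6.5,0,0,0],[0,0,-6.5,0,0,0],[0,0,-6.5,0,0,0]])

```text
clock: 13.85
eef_pos: [527.1, 76.1, 160.9]
tool_rot: [3.141, -0.001, 1.458]
force: [0.2, -0.4, -0.4]
width: 42.5
```

```bash
python3 st.py; python3 - <<'E'
from h import *
import pickle
s=ctrl.read_state(); print(s['qpos'])
S=np.array([534,58]);a=np.radians(-6.4);d=np.array([np.cos(a),np.sin(a)]);n=np.array([-np.sin(a),np.cos(a)])
b=eyes.get_image('wrist')[:,:,::-1]; pickle.dump({k:np.array(v) for k,v in s.items()},open('w6.pkl','wb'))
k=S-9.6*d-30.5*n; kp=np.r_[k,139.7]; tp=np.r_[S-9.6*d+17*n,139.7]
q=proj('wrist',[kp,tp],s); print(q)
u,v=q.mean(0).astype(int); x0,y0=u-80,min(v-60,400-120); print(x0,y0)
cv2.imwrite('pics/g6.png',cv2.resize(b[y0:y0+120,x0:x0+160],(800,600),interpolation=2))
print(((q-[x0,y0])*5).round())
print(inc([k[0],k[1],160],168.5,s),inc([k[0],k[1],93],168.5,s))
E
```

```text
along -8.92 lat 17.17 z 160.87 yaw 83.56 F along 0.2 lat -0.4 z -0.4 M [ 0.012  0.041 -0.017] w 42.5 t 13.85
[-0.52260243  0.56269718  0.49335718  1.9025268  -0.373258    0.76666183
  0.06657708]
[[316.42431056 289.51171109]
 [316.23111483 227.44790942]]
236 198
[[402. 458.]
 [401. 147.]]
[-4.77, -0.07, 0.08, 0.06, 0.01, -84.94] [-4.77, -0.07, 6.78, 0.06, 0.01, -84.94]
```

View pics/g6.png

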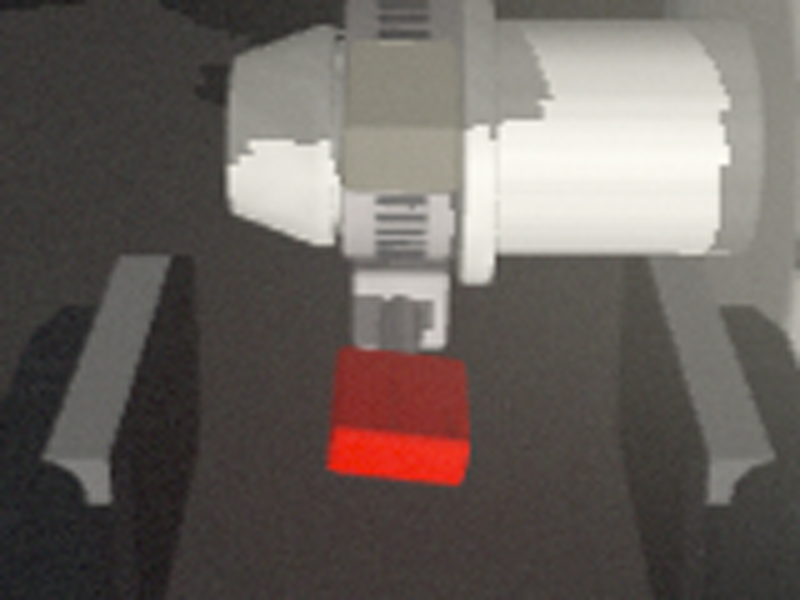

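The ring's right edge meets the shoulder (about column 461). The tab top is at (402,157) and the key top at (398,457), both as predicted, with the key about 0.09 rad clockwise. Now I'll go to the key.

Emit:
move_arm(increments=[[-1,0,0,0,0,-8.5],[-2,0,0,0,0,-17],[-3,-0.1,0,0,0,-25.5],[-4,-0.1,0,0,0,-34],[-4.8,-0.1,0,0,0,-42.5],[-4.8,-0.1,0,0,0,-51],[-4.8,-0.1,0,0,0,-59.5],[-4.8,-0.1,0,0,0,-68],[-4.8,-0.1,0,0,0,-76.5],[-4.8,-0.1,0,0,0,-85],[-4.8,-0.1,0,0,0,-85],[-4.8,-0.1,0,0,0,-85],[-4.8,-0.1,0,0,0,-85]], grip=-0.3)

```text
clock: 15.2
eef_pos: [520.3, 28.2, 160.1]
tool_rot: [-3.141, -0.001, 2.939]
force: [-0.7, 0.7, -0.1]
width: 29.8
```

```bash
python3 st.py;  python3 - <<'E'
from h import *
S=np.array([534,58]);a=np.radians(-6.4);d=np.array([np.cos(a),np.sin(a)]);n=np.array([-np.sin(a),np.cos(a)])
k=S-10.1*d-30.5*n; print(inc([k[0],k[1],93],168.5)); print(ctrl.read_state()['qpos'])
E
```

```text
along -10.32 lat -31.14 z 160.12 yaw 168.40 F along -0.8 lat 0.6 z -0.1 M [-0.011  0.081  0.062] w 29.8 t 15.20
[-0.02, 0.07, 6.71, -0.02, -0.04, -0.1]
[-0.14759301  0.50465731  0.05741334  1.92343659 -0.04220087  0.71545755
  1.30294255]
```

Emit:
move_arm(increments=[[0,0.1,1.5,0,0,0],[0,0.1,3,0,0,0],[0,0.1,4.5,0,0,0],[0,0.1,5.7,0,0,0],[0,0.1,6.7,0,0,0],[0,0.1,6.7,0,0,0],[0,0.1,6.7,0,0,0]])

```text
clock: 15.9
eef_pos: [520.9, 29.3, 93.5]
tool_rot: [-3.142, 0.0, 2.941]
force: [0.1, 0.3, 0.1]
width: 29.9
```

```bash
python3 st.py
```

```text
along -9.84 lat -30.01 z 93.54 yaw 168.53 F along 0.0 lat 0.3 z 0.1 M [ 0.021 -0.001 -0.013] w 29.9 t 15.90
```

Emit:
move_arm(increments=[[0,0,0,0,0,0],[0,0,0,0,0,0],[0,0,0,0,0,0],[0,0,0,0,0,0],[0,0,0,0,0,0]], grip=-1)

```text
clock: 16.4
eef_pos: [521.3, 29.0, 94.1]
tool_rot: [3.141, 0.001, 2.941]
force: [-1.1, -0.7, 5.6]
width: 6.5
```

```bash
python3 st.py
```

```text
along -9.39 lat -30.20 z 94.13 yaw 168.53 F along -1.0 lat -0.8 z 5.6 M [-0.126  0.154 -0.052] w 6.5 t 16.40
```

Emit:
move_arm(increments=[[0,0,-0.05,0,0,4],[0,0,-0.05,0,0,8],[0,0,-0.05,0,0,12],[0,0,-0.05,0,0,16],[0,0,-0.05,0,0,20],[0,0,-0.05,0,0,24],[0,0,-0.05,0,0,28],[0,0,-0.05,0,0,32],[0,0,-0.05,0,0,36],[0,0,-0.05,0,0,40]])

```text
clock: 17.4
eef_pos: [519.8, 29.3, 94.2]
tool_rot: [-3.14, -0.001, 2.241]
force: [-2.9, -0.9, 5.3]
width: 6.3
```

```bash
cat >> st.py <<'E'
print('key ang %.3f'%(0.09+np.radians((168.5-np.degrees(s['tool_rot'][2]))%360)),'Mz %.3f tau7 %.3f qd7 %.3f q7 %.2f'%(t[2],s['tau'][6],s['qd'][6],s['qpos'][6]), 'again',[ctrl.read_state()['torque'][2].round(3) for _ in range(3)])
E
python3 st.py
```

```text
along -10.90 lat -30.12 z 94.18 yaw 128.42 F along -2.8 lat -1.2 z 5.3 M [-0.126  0.593  0.189] w 6.3 t 17.40
key ang 0.790 Mz 0.189 tau7 0.341 qd7 -0.481 q7 0.82 again [np.float64(0.189), np.float64(0.189), np.float64(0.189)]
```

Emit:
move_arm(increments=[[0,0,-0.05,0,0,4],[0,0,-0.05,0,0,8],[0,0,-0.05,0,0,12],[0,0,-0.05,0,0,16],[0,0,-0.05,0,0,20]])

```text
clock: 17.9
eef_pos: [519.2, 29.4, 94.3]
tool_rot: [-3.139, -0.001, 1.892]
force: [-2.7, -1.4, 3.7]
width: 6.3
```

```bash
python3 st.py
```

```text
along -11.55 lat -30.03 z 94.32 yaw 108.43 F along -2.5 lat -1.7 z 3.7 M [-0.144  0.716  0.147] w 6.3 t 17.90
key ang 1.138 Mz 0.147 tau7 0.345 qd7 -0.485 q7 0.58 again [np.float64(0.147), np.float64(0.147), np.float64(0.147)]
```

Emit:
move_arm(increments=[[0,0,0,0,0,4],[0,0,0,0,0,8],[0,0,0,0,0,12],[0,0,0,0,0,16],[0,0,0,0,0,20]])

```text
clock: 18.4
eef_pos: [519.1, 29.4, 94.3]
tool_rot: [-3.139, -0.0, 1.543]
force: [-2.4, -0.6, 3.4]
width: 6.2
```

```bash
python3 st.py
```

```text
along -11.61 lat -30.05 z 94.31 yaw 88.43 F along -2.3 lat -0.8 z 3.4 M [-0.078  0.713  0.154] w 6.2 t 18.40
key ang 1.487 Mz 0.154 tau7 0.351 qd7 -0.494 q7 0.33 again [np.float64(0.154), np.float64(0.154), np.float64(0.154)]
```

Emit:
move_arm(increments=[[0,0,0,0,0,4],[0,0,0,0,0,8],[0,0,0,0,0,12]])

```text
clock: 18.7
eef_pos: [519.1, 29.5, 94.3]
tool_rot: [-3.138, 0.0, 1.334]
force: [-2.9, -0.5, 4.2]
width: 6.4
```

```bash
python3 st.py
```

```text
along -11.65 lat -30.03 z 94.30 yaw 76.43 F along -2.8 lat -0.8 z 4.2 M [-0.148  0.8    0.126] w 6.4 t 18.70
key ang 1.697 Mz 0.126 tau7 0.356 qd7 -0.498 q7 0.18 again [np.float64(0.126), np.float64(0.126), np.float64(0.126)]
```

Emit:
move_arm(increments=[[0,0,0,0,0,4],[0,0,0,0,0,8],[0,0,0,0,0,12]])

```text
clock: 19.0
eef_pos: [519.0, 29.5, 94.3]
tool_rot: [-3.139, 0.001, 1.125]
force: [-3.2, -0.7, 3.3]
width: 6.4
```

```bash
python3 st.py
```

```text
along -11.68 lat -30.03 z 94.32 yaw 64.43 F along -3.1 lat -1.1 z 3.3 M [-0.142  0.827  0.104] w 6.4 t 19.00
key ang 1.906 Mz 0.104 tau7 0.363 qd7 -0.503 q7 0.03 again [np.float64(0.104), np.float64(0.104), np.float64(0.104)]
```

Emit:
move_arm(increments=[[0,0,0,0,0,4],[0,0,0,0,0,8],[0,0,0,0,0,12]])

```text
clock: 19.3
eef_pos: [519.0, 29.5, 94.3]
tool_rot: [-3.139, 0.001, 0.915]
force: [-3.2, -0.5, 4.2]
width: 6.5
```

```bash
python3 st.py
```

```text
along -11.73 lat -29.98 z 94.32 yaw 52.43 F along -3.2 lat -0.9 z 4.2 M [-0.101  0.783  0.17 ] w 6.5 t 19.30
key ang 2.116 Mz 0.170 tau7 0.370 qd7 -0.509 q7 -0.13 again [np.float64(0.17), np.float64(0.17), np.float64(0.17)]
```

Emit:
move_arm(increments=[[0,0,0,0,0,4],[0,0,0,0,0,8]])

```text
clock: 19.5
eef_pos: [519.0, 29.6, 94.3]
tool_rot: [-3.139, 0.002, 0.776]
force: [-3.6, -1.0, 4.2]
width: 6.6
```

```bash
python3 st.py
```

```text
along -11.72 lat -29.93 z 94.35 yaw 44.43 F along -3.4 lat -1.4 z 4.2 M [-0.14   0.827  0.187] w 6.6 t 19.50
key ang 2.255 Mz 0.187 tau7 0.375 qd7 -0.513 q7 -0.23 again [np.float64(0.187), np.float64(0.187), np.float64(0.187)]
```

Emit:
move_arm(increments=[[0,0,0,0,0,4],[0,0,0,0,0,8]])

```text
clock: 19.7
eef_pos: [518.9, 29.5, 94.3]
tool_rot: [-3.139, 0.002, 0.636]
force: [-3.8, -0.5, 4.1]
width: 6.4
```

```bash
python3 st.py
```

```text
along -11.80 lat -29.96 z 94.30 yaw 36.43 F along -3.7 lat -0.9 z 4.1 M [-0.062  0.873  0.155] w 6.4 t 19.70
key ang 2.395 Mz 0.155 tau7 0.374 qd7 -0.519 q7 -0.33 again [np.float64(0.155), np.float64(0.155), np.float64(0.155)]
```

Emit:
move_arm(increments=[[0,0,0,0,0,4],[0,0,0,0,0,8]])

```text
clock: 19.9
eef_pos: [518.9, 29.6, 94.3]
tool_rot: [-3.139, 0.003, 0.496]
force: [-3.0, -0.6, 3.2]
width: 6.5
```

```bash
python3 st.py
```

```text
along -11.82 lat -29.93 z 94.27 yaw 28.44 F along -2.9 lat -0.9 z 3.2 M [-0.047  0.833  0.233] w 6.5 t 19.90
key ang 2.535 Mz 0.233 tau7 0.346 qd7 -0.525 q7 -0.44 again [np.float64(0.233), np.float64(0.233), np.float64(0.233)]
```

Joint 7's torque reading has started to depart from its free-running trend, at about 2.4 rad. The saddle has met the tongue, so I'll go on carefully.

Emit:
move_arm(increments=[[0,0,0,0,0,4],[0,0,0,0,0,8]])

```text
clock: 20.1
eef_pos: [518.9, 29.6, 94.2]
tool_rot: [-3.14, 0.003, 0.357]
force: [-3.0, -0.2, 3.4]
width: 6.5
```

```bash
cat >> st.py <<'E'
print('load rise est %.3f'%(0.341+1.06*(-s['qd'][6]-0.481)-s['tau'][6]))
E
python3 st.py
```

```text
along -11.89 lat -29.87 z 94.21 yaw 20.45 F along -2.9 lat -0.6 z 3.4 M [-0.092  0.874  0.222] w 6.5 t 20.10
key ang 2.674 Mz 0.222 tau7 0.315 qd7 -0.529 q7 -0.55 again [np.float64(0.222), np.float64(0.222), np.float64(0.222)]
load rise est 0.077
```

Emit:
move_arm(increments=[[0,0,0,0,0,4]])

```text
clock: 20.2
eef_pos: [518.9, 29.6, 94.2]
tool_rot: [-3.14, 0.003, 0.287]
force: [-3.1, 0.1, 4.1]
width: 6.7
```

```bash
python3 st.py
```

```text
along -11.87 lat -29.87 z 94.21 yaw 16.46 F along -3.0 lat -0.3 z 4.1 M [-0.052  0.874  0.29 ] w 6.7 t 20.20
key ang 2.744 Mz 0.290 tau7 0.300 qd7 -0.533 q7 -0.60 again [np.float64(0.29), np.float64(0.29), np.float64(0.29)]
load rise est 0.096
```

Emit:
move_arm(increments=[[0,0,0,0,0,4]])

```text
clock: 20.3
eef_pos: [518.8, 29.6, 94.2]
tool_rot: [-3.14, 0.003, 0.217]
force: [-3.2, -1.5, 4.3]
width: 6.4
```

```bash
python3 st.py
```

```text
along -11.90 lat -29.88 z 94.18 yaw 12.46 F along -3.0 lat -1.8 z 4.3 M [-0.063  0.863  0.301] w 6.4 t 20.30
key ang 2.813 Mz 0.301 tau7 0.284 qd7 -0.536 q7 -0.65 again [np.float64(0.301), np.float64(0.301), np.float64(0.301)]
load rise est 0.115
```

Emit:
move_arm(increments=[[0,0,0,0,0,2.5],[0,0,0,0,0,2.5],[0,0,0,0,0,2.5]])

```text
clock: 20.6
eef_pos: [519.0, 29.7, 94.2]
tool_rot: [-3.14, 0.003, 0.177]
force: [-4.7, -0.0, 4.0]
width: 5.7
```

```bash
python3 st.py; python3 - <<'E'
from h import *
v=[]
for i in range(8):
    eyes.get_image('side'); s=ctrl.read_state(); v.append((s['torque'][2],s['tau'][6]))
print(np.mean(v,0),np.std(v,0))
E
```

```text
along -11.76 lat -29.84 z 94.19 yaw 10.12 F along -4.7 lat -0.6 z 4.0 M [0.052 1.265 0.2  ] w 5.7 t 20.60
key ang 2.854 Mz 0.200 tau7 -0.208 qd7 -0.001 q7 -0.69 again [np.float64(0.2), np.float64(0.2), np.float64(0.2)]
load rise est 0.040
[ 0.18804294 -0.20782739] [0.02733942 0.00415457]
```

Emit:
move_arm(increments=[[0,0,0,0,0,2],[0,0,0,0,0,2]])

```text
clock: 21.2
eef_pos: [519.0, 29.7, 94.1]
tool_rot: [-3.14, 0.003, 0.141]
force: [-5.1, -0.3, 5.1]
width: 6.3
```

Emit:
move_arm(increments=[[0,0,0,0,0,2],[0,0,0,0,0,2],[0,0,0,0,0,2],[0,0,0,0,0,2],[0,0,0,0,0,2]])

```text
clock: 21.7
eef_pos: [519.0, 29.7, 94.2]
tool_rot: [-3.14, 0.003, 0.107]
force: [-5.6, -0.0, 4.7]
width: 6.3
```

```bash
python3 st.py
```

```text
along -11.76 lat -29.81 z 94.16 yaw 6.11 F along -5.5 lat -0.7 z 4.7 M [0.013 1.296 0.188] w 6.3 t 21.70
key ang 2.924 Mz 0.188 tau7 -0.228 qd7 -0.001 q7 -0.74 again [np.float64(0.188), np.float64(0.188), np.float64(0.188)]
load rise est 0.060
```

Emit:
move_arm(increments=[[0,0,0,0,0,0],[0,0,0,0,0,0],[0,0,0,0,0,0],[0,0,0,0,0,0]], grip=-0.3)

```text
clock: 22.1
eef_pos: [521.3, 29.3, 94.6]
tool_rot: [3.141, -0.001, 0.106]
force: [0.1, -0.4, -0.3]
width: 29.9
```

Emit:
move_arm(increments=[[0,0,-1,0,0,0],[0,0,-2.5,0,0,0],[0,0,-4.5,0,0,0],[0,0,-7,0,0,0],[0,0,-10,0,0,0],[0,0,-13,0,0,0],[0,0,-13,0,0,0],[0,0,-13,0,0,0]])

```text
clock: 22.9
eef_pos: [521.1, 29.4, 225.8]
tool_rot: [-3.141, -0.002, 0.106]
force: [0.6, -0.6, 0.3]
width: 29.8
```

```bash
python3 st.py; python3 - <<'E'
from h import *
b=eyes.get_image('wrist')[:,:,::-1]; a=eyes.get_image('side')[:,:,::-1]; c=eyes.get_image('scene')[:,:,::-1]
cv2.imwrite('pics/g7.png',np.hstack([cv2.resize(b[130:330,220:420],(400,400),interpolation=2),cv2.resize(a[165:225,295:355],(400,400),interpolation=2)]))
E
```

```text
along -9.59 lat -29.90 z 225.79 yaw 6.06 F along 0.7 lat -0.5 z 0.3 M [-0.014 -0.017 -0.063] w 29.8 t 22.90
key ang 2.925 Mz -0.063 tau7 -0.025 qd7 0.005 q7 -0.92 again [np.float64(-0.063), np.float64(-0.063), np.float64(-0.063)]
load rise est -0.149
```

View pics/g7.png

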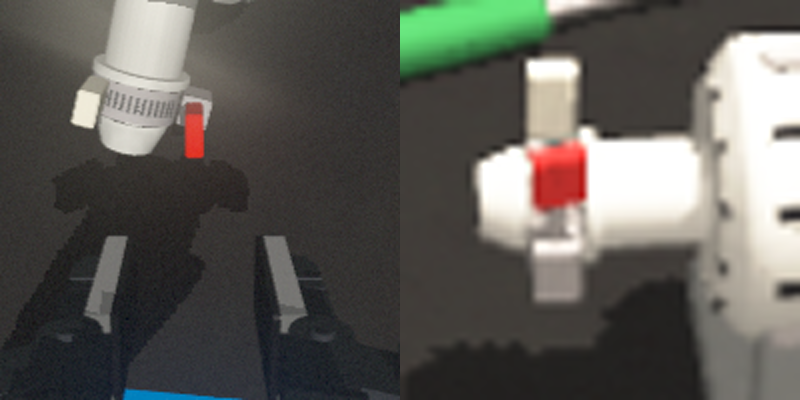

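The clamp is against the shoulder and the key has turned to about 2.9 rad. Tab top is at about (85,110) and key top at about (195,135) in the left panel, 2x with offset 220,130. I'll check numerically that the ring is not skewed or off the shoulder.

```bash
python3 - <<'E'
from h import *
s=ctrl.read_state(); b=eyes.get_image('wrist').astype(int)
S=np.array([534,58]);a=np.radians(-6.4);d=np.array([np.cos(a),np.sin(a)]);n=np.array([-np.sin(a),np.cos(a)])
r,g,bl=b[...,0],b[...,1],b[...,2]
box=np.zeros(r.shape,bool);box[160:215,250:330]=1
red=box&(r>190)&(g<90)
print('red px',red.sum())
cr=b[170:198,252:272]; 
cream=np.zeros_like(box);cream[170:200,252:272]=((r-bl>14)&(r>150))[170:200,252:272]
print('cream',cream.sum())
for nm,m in(('key',red),('tab',cream)):
    v,u=np.nonzero(m); p=onz('wrist',(u.mean(),v.mean()),139.7,s)[:2]-S; print(nm,u.mean(),v.mean(),u.min(),u.max(),v.min(),v.max(),'along %.1f lat %.1f'%(p@d,p@n))
# predicted pixel rows of ring/shoulder rim at several laterals
q=lambda al,la,z:proj('wrist',np.r_[S+al*d+la*n,z],s)[0].round(1)
for la in(-12,0,12): print('lat',la,'shoulder front top',q(0,la,95+np.sqrt(576-la*la)),'ring front/back',q(0,la,91.7+np.sqrt(497-la*la)),q(-18,la,91.7+np.sqrt(497-la*la)))
for u0 in (274,285,296,307): print(u0,[(int(v),b[v,u0].sum()//3) for v in range(158,206)])
E
```

```text
red px 185
cream 259
key 317.15135135135137 196.2864864864865 313 321 186 207 along -10.5 lat -28.5
tab 263.24710424710423 180.73745173745175 256 271 170 192 along -6.9 lat 18.3
lat -12 shoulder front top [301.8 173.7] ring front/back [302.1 172.4] [298.3 190.6]
lat 0 shoulder front top [288.5 171.7] ring front/back [289.  170.5] [285.4 189. ]
lat 12 shoulder front top [275.7 168.1] ring front/back [276.5 166.9] [273.1 185.3]
274 [(158, np.int64(179)), (159, np.int64(180)), (160, np.int64(183)), (161, np.int64(165)), (162, np.int64(152)), (163, np.int64(190)), (164, np.int64(199)), (165, np.int64(204)), (166, np.int64(205)), (167, np.int64(204)), (168, np.int64(186)), (169, np.int64(161)), (170, np.int64(149)), (171, np.int64(146)), (172, np.int64(164)), (173, np.int64(162)), (174, np.int64(152)), (175, np.int64(152)), (176, np.int64(125)), (177, np.int64(128)), (178, np.int64(111)), (179, np.int64(122)), (180, np.int64(123)), (181, np.int64(144)), (182, np.int64(162)), (183, np.int64(180)), (184, np.int64(181)), (185, np.int64(181)), (186, np.int64(184)), (187, np.int64(178)), (188,
[... 2851 characters left out ...]
p.int64(188)), (174, np.int64(166)), (175, np.int64(119)), (176, np.int64(146)), (177, np.int64(148)), (178, np.int64(147)), (179, np.int64(138)), (180, np.int64(119)), (181, np.int64(129)), (182, np.int64(135)), (183, np.int64(131)), (184, np.int64(125)), (185, np.int64(120)), (186, np.int64(115)), (187, np.int64(113)), (188, np.int64(97)), (189, np.int64(80)), (190, np.int64(75)), (191, np.int64(67)), (192, np.int64(70)), (193, np.int64(69)), (194, np.int64(68)), (195, np.int64(64)), (196, np.int64(63)), (197, np.int64(73)), (198, np.int64(72)), (199, np.int64(71)), (200, np.int64(73)), (201, np.int64(69)), (202, np.int64(69)), (203, np.int64(69)), (204, np.int64(68)), (205, np.int64(67))]
```

```bash
python3 -c "
from cell import ctrl
print(ctrl.finish_job())"
```

```text
the job is handed in; nothing more can be done
None
```

The steel clamp is on the neck against the shoulder and tightened by the key. I handed the job in at about 23 s; the interface gave no verdict.

**Grasp:** My first grasp closed above the tab without touching anything, because the fingertips sat about 29 mm behind the reported TCP. The second, lower grasp held. I lifted the clamp out, slid it on with no contact on the way, and stopped at the shoulder at about 4 N.

**Tightening:** I turned the key to about 2.92 rad. The saddle met the tongue at about 2.4 rad.
- **Two readings:** The wrist moment puts the final torque at about 0.18 N m above the free screw, while the joint-7 torque puts it at about 0.14. Both are within 0.12–0.2, though noise is about 0.03. Both are extrapolated from the last reading taken while turning, at 2.81 rad.
- **Extra turn:** I turned the key 2° further than intended just before letting go; these figures include it.

**Last checks:**
- The robot was clear of everything, with wrist forces near zero.
- The last pictures put the ring's centre about 9.3 mm in front of the shoulder's face (9.5 mm is ideal), so it touches the shoulder.
- **Possible skew:** The same pictures suggest the ring is turned about 2°, with up to 1 mm of gap on the key side. I left that as it was.
- The purple look-alike and the other things on the bench were not touched.

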